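# Empty the cutter's catch tray into the tote

## Task

Empty the bench cutter's catch tray into the grey tote: set the two finned heat sinks down flat, fins up and side by side, on the floor of its open bay, and slide the leaning aluminium plate upright into the slot at the tote's near end, pressing it down past the spring catch until it is fully home on the slot's floor. Do not drop the parts or ram the plate. Leave the un-finned scrap block in the tray and everything else on the bench where it is.

Things in the scene. Friction and masses are not known exactly. Their poses are not given: they have to be found in the camera images.
- tray: Dark steel catch tray of a grey bench cutter, fixed, placed anew each time. Origin: on the table under its middle, z up; x along its 264 mm length, y along its 236 mm width. Floor 3 mm up, walls 3 mm thick, rim 22 mm high. Plate cradle across its -x end; heat sinks and scrap in three places near (-5, -55), (-5, 55), (62, 0) mm.
- cradle (a point): Where the lower edge of the leaning plate rests, at (-78, 0, 18) mm in the tray; axes as the tray's. The cradle is tilted 25 degrees, the plate's top leaning to +x. Its back rest reaches 40 mm up the plate's +x face, its front lip 8 mm up the -x face; 130 mm wide.
- machine (a point): Foot of the machine on the tray's +y side, 195 mm from the tray's middle; axes as the tray's. The machine reaches 250 mm to +y, from -110 mm (its motor from -170) to 150 mm in x; 75 mm high, and 205 mm high beyond 80 mm in y. A chute slopes from its front, 72 mm high, down to 28 mm over the tray's +y rim.
- plate: Milled aluminium plate, 8 mm thick (its x), 100 mm wide (its y), 80 mm high (its z), about 170 g, the same either way round. Origin: middle of its lower edge; z runs up the plate. Leans 25 degrees in the cradle at the start.
- sink_a: Finned aluminium heat sink, 50 mm long (its x, along the fins), 36 mm wide (its y), 28 mm high, about 90 g. Origin: centre of its underside; fins up. It rests in the catch tray at the start.
- sink_b: A second heat sink, the same as sink_a. It rests in the catch tray at the start.
- scrap: Plain un-finned aluminium block (scrap), 46 x 34 x 24 mm, origin at the centre of its underside; lies among the heat sinks in the tray and stays there.
- tote: Grey plastic tote, 264 mm (its x) by 192 mm (its y; 208 mm over the rim), 46 mm high; fixed, but standing elsewhere each time. Origin: on the table under its middle, z up. Floor 4 mm thick, walls 4 mm. The slot block fills the -x end up to x = -73 mm; the open bay lies beyond it.
- slot (a point): Centre of the floor of the tote's slot, 4 mm above the table; axes as the tote's. The slot is 10.5 mm wide (x), 104 mm long (y), its square-edged mouth 42 mm above this point. With the plate home, 38 mm of it stand out of the slot.
- catch (a joint): Sprung rounded steel catch, 26 mm long, in the middle of the slot's -x wall (0 = out, grows in m as it is pushed back). It meets the plate's lower edge about 27 mm above the slot's floor and pushes the plate to the +x wall; passing it takes about 6 to 12 N downward, more than the plate's weight.
- bay (a point): Centre of the floor of the tote's open bay, 4 mm above the table; axes as the tote's. The bay is 200 mm long (x) and 184 mm wide (y); its walls rise 42 mm above this point.
- jar: Small jar with a green lid, 44 mm across, 50 mm high, beyond the tray and tote; bystander. Origin: centre of its underside.
- screwdriver: Screwdriver lying on the bench to the right of the tote; bystander.
- adapter: Black power adapter, 75 x 45 x 32 mm, on the right; bystander. Origin: centre of its underside.
Things that resemble listed ones, but are neither listed nor needed, are in the scene too. Leave any green or purple look-alike of the sink_b alone. What is shaped like the scrap but purple is not meant.

How it is judged (in metres and radians):
At the end, for the whole second after the job is handed in: The plate stands upright in the slot (within 0.08 rad), its lower edge within 3 mm of the slot's floor; both heat sinks lie fins up (within 0.12 rad) on the floor of the bay (within 5 mm), wholly inside it; all three at rest; the scrap block still lies in the tray (x of plate in the frame of slot between -0.004 and 0.004 m and y of plate in the frame of slot between -0.006 and 0.006 m and z of plate in the frame of slot between -0.003 and 0.003 m and angle between plate's own z axis and vertical below 0.08 rad and linear speed of each of plate, sink_a, sink_b below 0.02 m/s and x of sink_a in the frame of bay between -0.085 and 0.085 m and y of sink_a in the frame of bay between -0.076 and 0.076 m and z of sink_a in the frame of bay between -0.003 and 0.005 m and angle between each of sink_a, sink_b's own z axis and vertical below 0.12 rad and x of sink_b in the frame of bay between -0.085 and 0.085 m and y of sink_b in the frame of bay between -0.076 and 0.076 m and z of sink_b in the frame of bay between -0.003 and 0.005 m and x of scrap in the frame of tray between -0.12 and 0.12 m and y of scrap in the frame of tray between -0.11 and 0.11 m and z of scrap in the frame of tray between -0.003 and 0.012 m); the robot touches nothing.
It fails at once if the plate is rammed: more than 60 N between plate and tote (contact force between plate and tote above 60 N).
It fails at once if a part is dropped or thrown: it moves faster than 0.7 m/s with no finger on it ((linear speed of plate above 0.7 m/s and contact force between the fingers and plate below 0.05 N) or (linear speed of sink_a above 0.7 m/s and contact force between the fingers and sink_a below 0.05 N) or (linear speed of sink_b above 0.7 m/s and contact force between the fingers and sink_b below 0.05 N)).
It fails at once if the scrap block or another thing on the bench is moved more than 30 mm (distance of any of scrap, jar, screwdriver, adapter from where it was at the start of the episode above 0.03 m).
It also fails if it takes over 72 s, if anything falls off the work surface, if the arm or the gripper's body presses on something with over 40 N, if the wrist force passes 120 N, or if a joint passes its speed limit or range.

## Robot

A 6-joint arm with a two-finger parallel gripper is mounted at the origin on the work surface. World frame = base frame: x ahead of the robot, y to its left, z up, the work surface at z = 0. Lengths are in m, angles in degrees, forces in N, time in s.
With the tool pointing down it reaches from about 0.25 to 0.725 m from the base axis. Payload 9.7 kg.
Tool frame: the origin (TCP) lies at the very end of the fingers, on their centre line; the grasp point (between the pads) lies 19 mm behind it (bot.grip_depth is the distance from the TCP to the grasp point, in m); z points along the fingers, y is the direction in which the jaws open and shut (so a half turn about z gives the same grasp; the last joint's range is limited). The gripper opens to 85 mm and grips with 20 to 120 N. Pads are 22 mm wide; open, the fingers measure 114 mm over their backs; the gripper's body (76 mm by 85 mm) begins 54 mm behind the grasp point. The pads swing forward as they close: fully open they stand 13 mm farther back than shut.
Start: joints at [72.536, 4.979, 10.078, 95.1, 0, 90], TCP at [0.165, 0.525, 0.231] pointing down, gripper open.
Joint ranges: [-179.16, 179.16], [-48.56, 103.87], [-65.8, 70.77], [-126.05, 130.52], [-82.76, 87.17], [-180, 180]. Speed limits (degrees/s): [127.2, 127.2, 147.25, 180, 180, 180].

## Interface

Orientations are given as [roll, pitch, yaw] about the fixed x, y, z axes, in that order (R = Rz(yaw) Ry(pitch) Rx(roll)).
In Python, from workcell import telemetry, optics, order, bot gives the robot as it stands. The module is installed in compiled form; this text tells all that it offers.
- The arm moves only by the shell command python3 -m inch 'ROWS' [FORCE]. ROWS is JSON, a list of rows, each a list of 7 numbers: the shift along the tool's x, y, z in m, then the turn, a rotation vector about the tool's x, y, z in rad, then the closure, from 0 (fully open) to 1 (shut). In form: [[tx, ty, tz, rx, ry, rz, grip], ...]. A call has 1 to 12 rows; each row is the pose to reach, as a shift and turn from the pose commanded when the call began, along the tool's axes at that moment; what a row does not reach only later rows make up. A row lasts 1/12 s, in which the tool goes at most 41.7 mm and 7.16 degrees, less where a joint would pass 70% of its speed; a pose out of reach is approached as far as the arm can. A call with a gripper value outside its range is refused whole. The fingers move at their own pace and stop on an object; FORCE is the grip in N (left out, the last holds). Time passes only in rows, so rows that repeat a pose let the fingers close. It gives the time, the measured TCP pose, the force and the opening at its end, in the units of the state.
- telemetry.get_obs(): the state, without advancing time (a new reading comes with each control period).
- optics.camera(name): name is "scene" or "top" or "wrist"; returns (picture, depth): 480x640x3 uint8, red, green, blue; 480x640 float32, m along the optical axis (not along the pixel's ray), 0 where there is no reading.
- optics.camera_info(name): a dict with "camera_matrix" (3x3 intrinsics, pixels), "k1" (the pictures are not rectified: a ray, as slopes to the right and down, at radius r is drawn at 1 + k1 r^2 times it, then the intrinsics apply), "xyz" and "attitude" of the camera in the world; the wrist camera has in their place "mount" (4x4, takes a point from camera to tool coordinates, whose origin is the TCP and whose axes are the flange's). Camera axes: x right, y down, z forward; pixel columns grow to the right and rows downward; lengths in m; the calibration is good to about 2 mm. A picture is of the moment at which its call begins: read the wrist's pose just before it. camera_info takes no time and is no camera call.
- order.job_done(): hands the job in, once; it reports no verdict.
The state is a dict: "time": time; "q": joint angles; "qd": joint speeds; "joint_efforts": joint torques, N m; "ee_pos": TCP position; "tcp_rot": TCP orientation; "wrist_force": force on the tool from outside, world axes, zero at the start; "torque": the same for the moment, N m; "opening": finger opening in m.
Only numpy, scipy, OpenCV 4.12 (cv2) and the standard library are available. Lean on these libraries where they do the work, as an engineer would, in place of code of your own. Each camera call takes 0.05 s, during which the arm holds its last target. There are 200 camera calls.

## Working session

There is one attempt and no reset: what is moved stays moved. The work goes in short steps, Python scripts to look and compute and a shell command to move; the robot and the scene stay as the last step left them, time stands still between calls to the robot, and variables do not carry over. Pictures are saved under pics/ and viewed, about 8 in all and at most 12, crops included, and the job is handed in when it is done.

```bash
mkdir -p pics; cat > h.py <<'E'
import numpy as np, cv2
from scipy.spatial.transform import Rotation as R
from workcell import telemetry, optics, order, bot
def Rm(rpy): return R.from_euler('xyz',rpy,degrees=True).as_matrix()
def grab(name):
    o=telemetry.get_obs(); im,d=optics.camera(name); ci=optics.camera_info(name)
    if 'mount' in ci:
        T=np.eye(4);T[:3,:3]=Rm(o['tcp_rot']);T[:3,3]=o['ee_pos'];T=T@np.array(ci['mount'])
    else:
        T=np.eye(4);T[:3,:3]=Rm(ci['attitude']);T[:3,3]=ci['xyz']
    return im,d,ci,T
def cloud(d,ci,T):
    K=np.array(ci['camera_matrix']);k=ci['k1']
    v,u=np.mgrid[0:d.shape[0],0:d.shape[1]]
    p=np.stack([u,v],-1).reshape(-1,1,2).astype(float)
    n=cv2.undistortPoints(p,K,np.array([k,0,0,0,0.])).reshape(d.shape+(2,))
    c=np.dstack([n*d[...,None],d]); w=c@T[:3,:3].T+T[:3,3]; w[d==0]=np.nan
    return w
def save(n,im): cv2.imwrite('pics/'+n+'.png',im[...,::-1])
E
python3 - <<'E'
from h import *
for n in ('top','scene'):
    im,d,ci,T=grab(n); save(n,im); np.savez(n,im=im,w=cloud(d,ci,T)); print(n,ci['xyz'],ci['attitude'])
print(telemetry.get_obs(), optics.camera_info('wrist'))
E
```

```text
top [ 0.43182281 -0.01525154  1.35612881] [-174.25346362   -1.76274868  -89.3921034 ]
scene [ 1.24374833 -0.65977072  1.28788575] [-1.43747967e+02  1.03773896e-01  4.68959416e+01]
{'time': 0.1, 'q': array([ 7.25350677e+01,  5.00784818e+00,  1.00404608e+01,  9.50987246e+01,
       -7.01834634e-04,  8.99993035e+01]), 'qd': array([ 0.03094518, -0.04608727,  0.09040785,  0.00473998,  0.04747028,
        0.06448676]), 'joint_efforts': array([ 2.02855426e-04, -5.21558332e+01,  4.65655732e+01,  1.59635843e-02,
       -1.23647618e-05,  1.68887982e-05]), 'ee_pos': array([0.16501321, 0.52446249, 0.23066806]), 'tcp_rot': array([-1.79933888e+02,  7.01030552e-04,  1.62535765e+02]), 'wrist_force': array([ 0.89904734, -0.06580855,  0.13781049]), 'torque': array([-0.01472107, -0.02358345,  0.0390749 ]), 'opening': 0.08525755709660655} {'camera_matrix': array([[403.40020865,   0.        , 320.74643097],
       [  0.        , 403.40020865, 243.10435735],
       [  0.        ,   0.        ,   1.        ]]), 'k1': -0.006965028792391869, 'mount': array([[-4.75796957e-05, -9.57945012e-01, -2.86951829e-01,
         7.26923577e-02],
       [ 9.99999946e-01, -1.38800090e-04,  2.97552244e-04,
        -7.73718015e-05],
       [-3.24867628e-04, -2.86951799e-01,  9.57944967e-01,
        -1.42928689e-01],
       [ 0.00000000e+00,  0.00000000e+00,  0.00000000e+00,
         1.00000000e+00]])}
```

View pics/top.png

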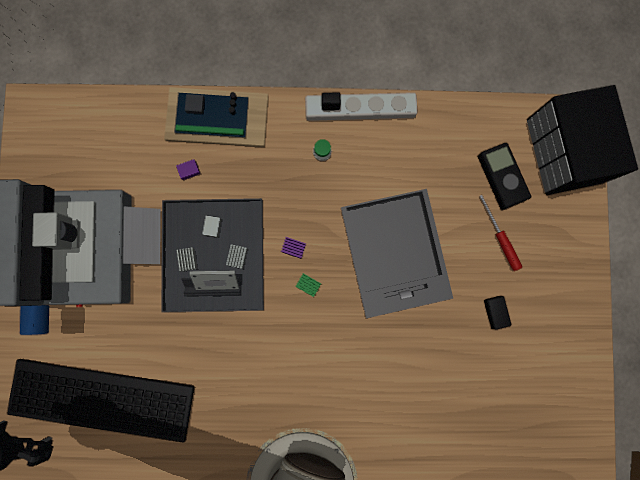

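View pics/scene.png

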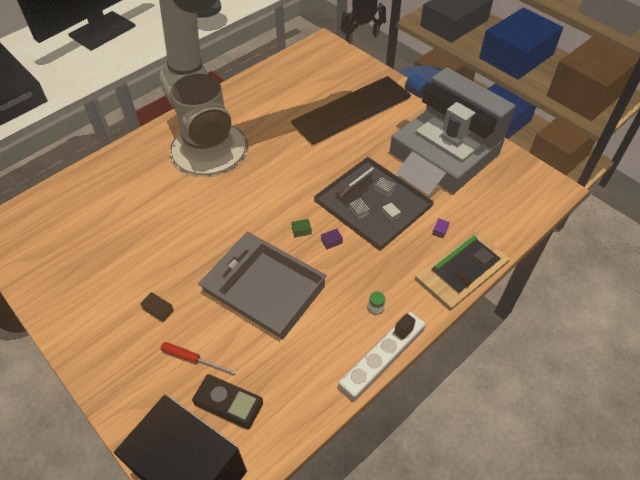

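The real sinks are the silver finned parts at (187,260) and (236,256). The look-alikes are purple finned (293,247), green finned (308,285), plain scrap (211,226) and a purple block (188,170). The tote is near (398,254) with its slot end towards the robot, and the plate is near (211,282).

```bash
python3 - <<'E'
from h import *
f=np.load('top.npz');w=f['w'];im=f['im']
def at(u,v,k=1): return np.nanmedian(w[v-k:v+k+1,u-k:u+k+1].reshape(-1,3),0).round(4)
print('table',at(300,330),at(100,340),at(460,380))
def rect(m,n):
    p=w[m][:,:2].astype(np.float32); r=cv2.minAreaRect(p); print(n,m.sum(),np.round(r[0],4),np.round(r[1],4),round(r[2],2), 'z',np.nanpercentile(w[m][:,2],[5,50,95]).round(4))
box=lambda a,b,c,d:(np.indices(w.shape[:2])[1]>=a)&(np.indices(w.shape[:2])[1]<=b)&(np.indices(w.shape[:2])[0]>=c)&(np.indices(w.shape[:2])[0]<=d)
z=w[...,2]
rect(box(330,460,180,330)&(z>.035)&(z<.06),'tote')
rect(box(330,460,180,330)&(z>.0)&(z<.03),'bay')
br=im.astype(int).sum(-1)
tr=box(150,275,190,320)&(br<220)
rect(tr,'tray dark')
hsv=cv2.cvtColor(im,cv2.COLOR_RGB2HSV)
for n,b in (('left',(172,202,243,274)),('right',(224,249,241,271)),('scrap',(198,224,212,240))):
    m=box(*b)&(z>.017); rect(m,n)
m=box(183,245,265,300)&(z>.035)
p=w[m]; c=p.mean(0); 
for _ in range(3):
    U,S,V=np.linalg.svd(p-p.mean(0),full_matrices=False); nn=V[2]*np.sign(V[2][2]); r=(p-p.mean(0))@nn; p=p[abs(r)<.004]
print('plate n',nn,'c',p.mean(0),len(p),np.std(r)); print(p.min(0),p.max(0))
cr=cv2.resize(np.hstack([im[190:325,150:275],im[180:315,335:460]]),None,fx=3.2,fy=3.2,interpolation=cv2.INTER_CUBIC); save('crop1',cr)
E
```

```text
table [ 0.3531  0.0081 -0.0019] [ 0.324   0.4785 -0.0006] [ 0.238  -0.3732  0.0009]
tote 3298 [ 0.5371 -0.2139] [0.2652 0.2101] 13.22 z [0.0404 0.046  0.0505]
bay 11286 [ 0.5366 -0.2195] [0.3634 0.3184] 0.39 z [0.0003 0.0033 0.009 ]
tray dark 9912 [0.5258 0.2337] [0.2636 0.2677] 1.78 z [-0.0014  0.0038  0.0257]
left 361 [0.5041 0.2675] [0.0875 0.0507] 32.24 z [0.019  0.0291 0.0912]
right 235 [0.5167 0.1606] [0.0344 0.0659] 78.88 z [0.0187 0.0295 0.0385]
scrap 301 [0.5951 0.2193] [0.0352 0.0465] 81.69 z [0.0218 0.0269 0.0317]
plate n [-0.89315327 -0.02489687  0.44906278] c [0.46915668 0.20244687 0.06762954] 649 0.001424364019786933
[0.45085346 0.15261067 0.03524051] [0.48638822 0.25379327 0.09666341]
```

View pics/crop1.png

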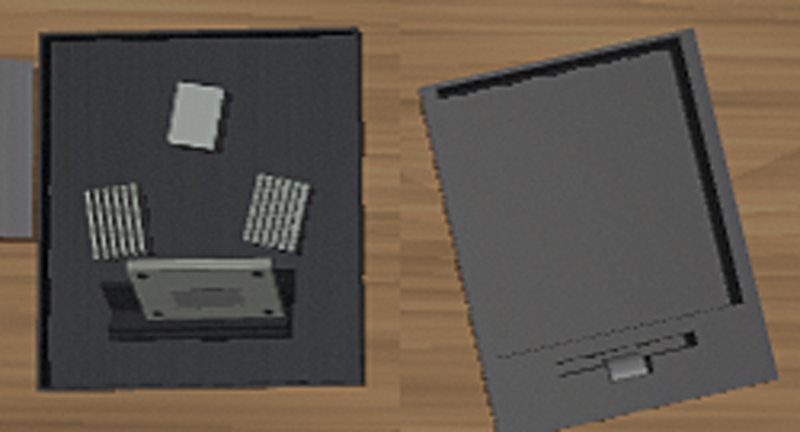

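The crop confirms the choice. The two silver finned parts are the sinks, at crop (115,220) and (277,212). The plain block at (197,115) is the scrap, the plate leans at (207,290), and the slot with its catch is at (628,360). I'll go above the tray for a close look.

```bash
cat >> h.py <<'E'
def go(p,rpy):
    o=telemetry.get_obs(); Rc=Rm(o['tcp_rot']); p=np.array(p)
    s=Rc.T@(p-o['ee_pos']); r=R.from_matrix(Rc.T@Rm(rpy)).as_rotvec()
    print('t',round(o['time'],2),'shift',s.round(4),'rot',r.round(4),'rows>=',round(max(np.linalg.norm(s)/.0417,np.degrees(np.linalg.norm(r))/7.16),1),'F',np.round(o['wrist_force'],1),'open',round(o['opening'],4))
E
python3 -c "
from h import *
go([.47,.25,.25],[180,0,90])"
```

```text
t 0.1 shift [-0.3733 -0.1703 -0.0191] rot [-1.000e-03  7.000e-04  1.266e+00] rows>= 10.1 F [ 0.9 -0.1  0.1] open 0.0853
```

```bash
python3 -m inch '[[-0.373,-0.170,-0.019,0,0,1.266,0],[-0.373,-0.170,-0.019,0,0,1.266,0],[-0.373,-0.170,-0.019,0,0,1.266,0],[-0.373,-0.170,-0.019,0,0,1.266,0],[-0.373,-0.170,-0.019,0,0,1.266,0],[-0.373,-0.170,-0.019,0,0,1.266,0],[-0.373,-0.170,-0.019,0,0,1.266,0],[-0.373,-0.170,-0.019,0,0,1.266,0],[-0.373,-0.170,-0.019,0,0,1.266,0],[-0.373,-0.170,-0.019,0,0,1.266,0],[-0.373,-0.170,-0.019,0,0,1.266,0],[-0.373,-0.170,-0.019,0,0,1.266,0]]'
python3 - <<'E'
from h import *
im,d,ci,T=grab('wrist');save('w1',im);np.savez('w1',im=im,w=cloud(d,ci,T));print(telemetry.get_obs()['ee_pos'],telemetry.get_obs()['tcp_rot'])
E
```

```text
time: 1.1
ee_pos: [0.4708, 0.2491, 0.2496]
tcp_rot: [-179.9, 0.0, 89.8]
wrist_force: [-0.3, 0.8, 0.3]
opening: 0.0852
[0.46997369 0.25006622 0.24975815] [-1.79934206e+02  1.66472008e-02  8.99747031e+01]
```

View pics/w1.png

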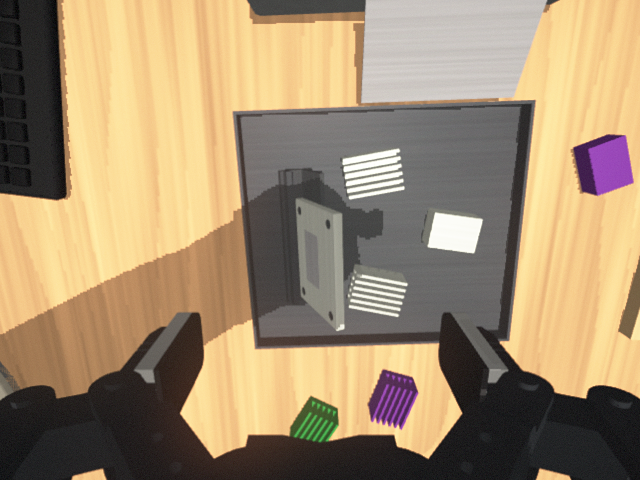

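In this view +y is up and +x is right. The +y sink is at px (372,173), the -y sink at (378,291), the scrap at (453,231) and the plate at (320,263).

```bash
python3 - <<'E'
from h import *
f=np.load('w1.npz');w=f['w'];im=f['im'];z=w[...,2]
I,J=np.indices(z.shape)
box=lambda a,b,c,d:(J>=a)&(J<=b)&(I>=c)&(I<=d)
def at(u,v): return w[v-2:v+3,u-2:u+3].reshape(-1,3)
for u,v in((150,250),(480,150),(240,400)): print('surf',np.nanmedian(at(u,v),0).round(4))
def rect(m,n,lo=.2,hi=99.8):
    p=w[m][:,:2].astype(np.float32); r=cv2.minAreaRect(p); print(n,m.sum(),np.round(r[0],4),np.round(r[1],4),round(r[2],2),'z',np.nanpercentile(w[m][:,2],[5,50,95]).round(4))
for n,b in (('sink+y',(338,408,143,203)),('sink-y',(346,412,258,320)),('scrap',(415,490,200,260))):
    br=im.astype(int).sum(-1)
    m=box(*b)&(z>.020)&(z<.036); rect(m,n)
    m=m&(br>450); rect(m,n+' bright')
m=box(290,350,195,332)&(z>.05)&(z<.12)
p=w[m]
for _ in range(4):
    c=p.mean(0);U,S,V=np.linalg.svd(p-c,full_matrices=False);nn=V[2]*-np.sign(V[2][0]);r=(p-c)@nn;p=p[abs(r)<.0025]
    if 0: pass
print('n',nn,'tilt',np.degrees(np.arcsin(nn[2])),'yaw',np.degrees(np.arctan2(-nn[1],-nn[0])),'c',c,len(p),r.std())
up=np.array([0,0,1])-nn*nn[2];up/=np.linalg.norm(up); la=np.cross(up,-nn); print('up',up,'lat',la)
a=(p-c)@up;l=(p-c)@la
print('along',np.percentile(a,[.5,99.5]),'lat',np.percentile(l,[.5,99.5]))
print('top edge mid on -x face',c+up*np.percentile(a,99.5)+la*np.mean(np.percentile(l,[.5,99.5])))
# tray rim: dark pts z>.015
m=box(225,545,95,355)&(z>.017)&(z<.03)&(im.astype(int).sum(-1)<250); rect(m,'rim')
E
```

```text
surf [0.2961 0.1973 0.0007]
surf [0.6213 0.2963 0.0033]
surf [3.768e-01 1.580e-02 1.000e-04]
sink+y 1534 [0.5175 0.2773] [0.0499 0.0364] 10.26 z [0.0216 0.0308 0.0324]
sink+y bright 1341 [0.5175 0.2773] [0.0499 0.0364] 10.26 z [0.0247 0.031  0.0324]
sink-y 1940 [0.5256 0.1601] [0.0371 0.0506] 78.26 z [0.0216 0.0292 0.032 ]
sink-y bright 1136 [0.5256 0.16  ] [0.0369 0.0506] 78.23 z [0.0222 0.0309 0.0322]
scrap 1828 [0.5961 0.2216] [0.0345 0.0468] 81.53 z [0.0244 0.0271 0.0283]
scrap bright 1730 [0.5964 0.2217] [0.0342 0.0464] 81.96 z [0.0258 0.0272 0.0283]
n [-0.89385921 -0.02598088  0.44759436] tilt 26.58944479316284 yaw 1.6648884617643196 c [0.47373844 0.20738565 0.07498359] 2955 0.0006996806027108781
up [0.44740541 0.01300427 0.89423671] lat [-0.0290537   0.99957785  0.        ]
along [-0.02747121  0.02045191] lat [-0.05109199  0.04748426]
top edge mid on -x face [0.48294114 0.20584851 0.09327244]
rim 3183 [0.5286 0.2175] [0.2619 0.2315] 1.91 z [0.0176 0.0214 0.0294]
```

```bash
cat >> h.py <<'E'
def rpy(M): return R.from_matrix(M).as_euler('xyz',degrees=True)
def tilted(yaw,t): # tool yaw, lean t deg about lateral (tool x)
    a=np.radians(yaw); lat=np.array([np.cos(a),np.sin(a),0])
    return rpy(R.from_rotvec(lat*np.radians(t)).as_matrix()@Rm([180,0,yaw]))
E
python3 -c "
from h import *
r=tilted(91.7,26); print(r, Rm(r).round(3))
go([.4992,.2063,.1475],r)"
```

```text
[-1.54000000e+02  1.27222187e-14  9.17000000e+01] [[-0.03   0.898 -0.438]
 [ 1.     0.027 -0.013]
 [-0.    -0.438 -0.899]]
t 1.15 shift [-0.0437  0.0294  0.1022] rot [ 0.4526 -0.0066 -0.0297] rows>= 3.6 F [0.4 0.4 0. ] open 0.0852
```

```bash
python3 -m inch '[[-0.044,0.0294,0.05,0.2,0,-0.03,0.5],[-0.044,0.0294,0.08,0.4526,-0.0066,-0.03,0.5],[-0.044,0.0294,0.11,0.4526,-0.0066,-0.03,0.5],[-0.044,0.0294,0.132,0.4526,-0.0066,-0.03,0.5],[-0.044,0.0294,0.132,0.4526,-0.0066,-0.03,0.5],[-0.044,0.0294,0.132,0.4526,-0.0066,-0.03,0.5],[-0.044,0.0294,0.132,0.4526,-0.0066,-0.03,0.5]]'
python3 - <<'E'
from h import *
go([.4729,.2055,.0636],tilted(91.7,26))
im,d,ci,T=grab('wrist');save('w2',im);w=cloud(d,ci,T);np.savez('w2',im=im,w=w)
E
```

```text
time: 1.73
ee_pos: [0.4991, 0.2077, 0.1207]
tcp_rot: [-154.3, -0.1, 91.9]
wrist_force: [-0.1, 0.3, 0.6]
opening: 0.0426
t 1.73 shift [-0.0014  0.0011  0.0629] rot [0.0057 0.0002 0.0032] rows>= 1.5 F [-0.1  0.3  0.6] open 0.0426
```

View pics/w2.png

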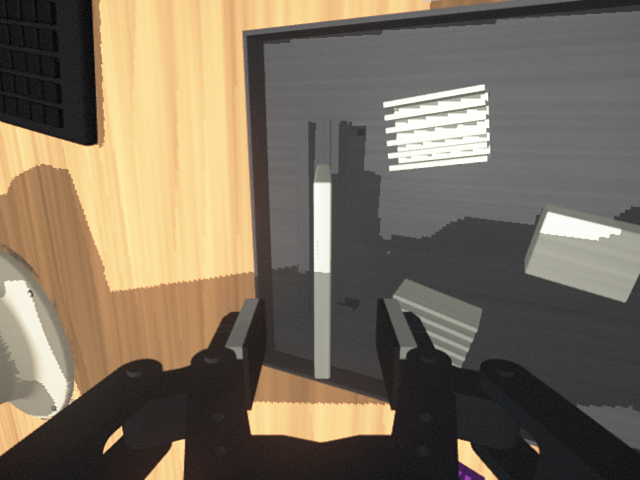

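The plate is edge-on at column 322, centred between the fingers at columns 255 and 390. Next I'll advance and grip.

```bash
python3 -m inch '[[-0.001,0.001,0.03,0.005,0,0.003,0.5],[-0.001,0.001,0.055,0.005,0,0.003,0.5],[-0.001,0.001,0.062,0.005,0,0.003,0.5],[-0.001,0.001,0.062,0.005,0,0.003,0.7],[-0.001,0.001,0.062,0.005,0,0.003,0.8],[-0.001,0.001,0.062,0.005,0,0.003,0.85],[-0.001,0.001,0.062,0.005,0,0.003,0.9],[-0.001,0.001,0.062,0.005,0,0.003,0.95],[-0.001,0.001,0.062,0.005,0,0.003,1],[-0.001,0.001,0.062,0.005,0,0.003,1],[-0.001,0.001,0.062,0.005,0,0.003,1],[-0.001,0.001,0.062,0.005,0,0.003,1]]' 80; python3 -c "
from h import *
go([.4729,.2055,.0636],tilted(91.7,26))"
```

```text
time: 2.78
ee_pos: [0.4737, 0.2052, 0.0644]
tcp_rot: [-153.9, -0.0, 91.6]
wrist_force: [-2.5, 0.5, 12.9]
opening: 0.0066
t 2.78 shift [ 0.0004 -0.0003  0.0011] rot [-0.0021 -0.0012 -0.0017] rows>= 0.0 F [-2.5  0.5 12.9] open 0.0066
```

```bash
python3 -m inch '[[0,0,-0.004,0,0,0,1],[0,0,-0.014,0,0,0,1],[0,0,-0.034,0,0,0,1],[0,0,-0.06,0,0,0,1],[0,0,-0.085,0,0,0,1],[0,0,-0.11,0,0,0,1],[0,0,-0.13,0,0,0,1],[0,0,-0.14,0,0,0,1],[0,0,-0.14,0,0,0,1],[0,0,-0.14,0,0,0,1]]' ; python3 -c "
from h import *
go([.50,.0,.22],[180,0,91])"
```

```text
time: 3.62
ee_pos: [0.5356, 0.2066, 0.1875]
tcp_rot: [-153.8, 0.0, 91.6]
wrist_force: [0.4, 0.2, -1.6]
opening: 0.0066
t 3.62 shift [-0.2056 -0.0513 -0.0109] rot [-0.4566  0.0031  0.0096] rows>= 5.1 F [ 0.4  0.2 -1.6] open 0.0066
```

```bash
python3 -c "
from h import *
go([.471,-.106,.22],[180,0,103.2])"
```

```text
t 3.62 shift [-0.3108 -0.0799  0.0033] rot [-0.4551 -0.0455 -0.1996] rows>= 7.7 F [ 0.4  0.2 -1.6] open 0.0066
```

```bash
python3 -m inch '[[-0.01,-0.003,-0.01,-0.05,-0.005,-0.02,1],[-0.04,-0.01,-0.02,-0.15,-0.015,-0.06,1],[-0.075,-0.02,-0.02,-0.25,-0.025,-0.11,1],[-0.11,-0.03,-0.015,-0.35,-0.035,-0.15,1],[-0.145,-0.04,-0.01,-0.4551,-0.0455,-0.1996,1],[-0.18,-0.05,-0.005,-0.4551,-0.0455,-0.1996,1],[-0.215,-0.06,0.0033,-0.4551,-0.0455,-0.1996,1],[-0.25,-0.067,0.0033,-0.4551,-0.0455,-0.1996,1],[-0.28,-0.074,0.0033,-0.4551,-0.0455,-0.1996,1],[-0.302,-0.078,0.0033,-0.4551,-0.0455,-0.1996,1],[-0.3108,-0.0799,0.0033,-0.4551,-0.0455,-0.1996,1],[-0.3108,-0.0799,0.0033,-0.4551,-0.0455,-0.1996,1]]'
python3 - <<'E'
from h import *
import time
optics.camera('wrist')
im,d,ci,T=grab('wrist');save('w3',im);w=cloud(d,ci,T);np.savez('w3',im=im,w=w,T=T)
o=telemetry.get_obs();print(o['ee_pos'],o['tcp_rot'],o['opening'],o['wrist_force'])
E
```

```text
time: 4.62
ee_pos: [0.4696, -0.1074, 0.2196]
tcp_rot: [-179.9, -0.0, 103.1]
wrist_force: [-0.6, 0.1, -2.3]
opening: 0.0069
[ 0.4701571  -0.10555232  0.21960711] [-1.79896032e+02 -4.88027747e-02  1.03188640e+02] 0.006851918703053789 [-0.09671997  0.04806952 -1.87401163]
```

View pics/w3.png

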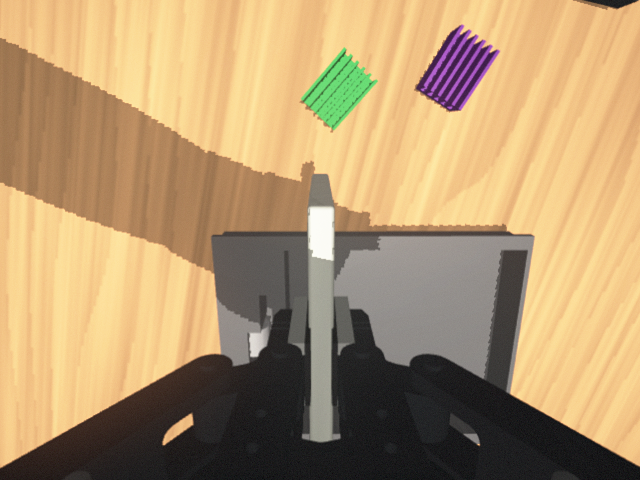

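The plate is held upright at column 320. The slot shows only in part, at columns 258 to 265 from row 295 down, with the catch at (258,345). I'll move higher and to the side to see all of it.

```bash
python3 -m inch '[[-0.015,0.007,-0.015,0,0,0,1],[-0.04,0.02,-0.04,0,0,0,1],[-0.065,0.033,-0.065,0,0,0,1],[-0.08,0.04,-0.08,0,0,0,1],[-0.08,0.04,-0.08,0,0,0,1],[-0.08,0.04,-0.08,0,0,0,1],[-0.08,0.04,-0.08,0,0,0,1]]'
python3 - <<'E'
from h import *
optics.camera('wrist')
im,d,ci,T=grab('wrist');save('w4',cv2.resize(im[150:450,120:420],None,fx=2,fy=2));w=cloud(d,ci,T);np.savez('w4',im=im,w=w,T=T)
o=telemetry.get_obs();print(o['ee_pos'],o['tcp_rot'],o['opening'],o['wrist_force'])
E
```

```text
time: 5.3
ee_pos: [0.5277, -0.1734, 0.2991]
tcp_rot: [-179.9, -0.1, 103.3]
wrist_force: [-0.1, 0.0, -2.6]
opening: 0.0067
[ 0.52726392 -0.17347198  0.29936973] [-1.79868519e+02 -5.97337783e-02  1.03291864e+02] 0.006651721679762879 [ 0.3540172   0.19388871 -0.36582451]
```

View pics/w4.png

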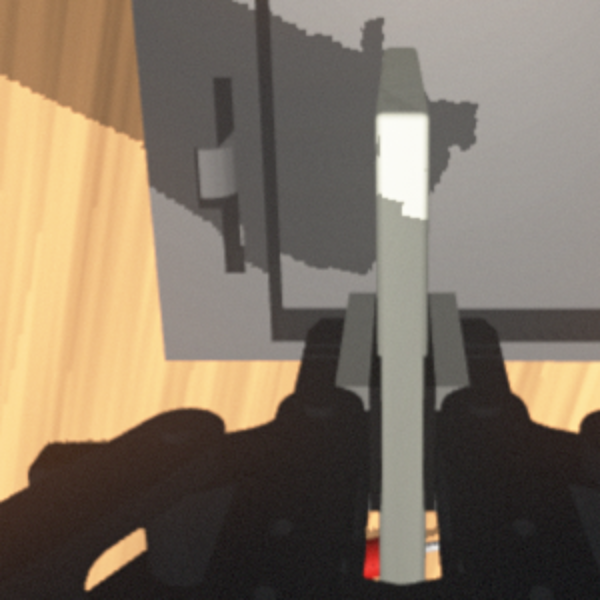

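The whole slot is visible: in the crop, columns 214 to 244 and rows 78 to 272, with the catch at (215,172). I'll rectify the z = 46 mm plane to measure it, and measure the plate in hand as well.

```bash
cat > m.py <<'E'
from h import *
import sys
def proj(P,ci,T):
    c=(P-T[:3,3])@T[:3,:3]
    return cv2.projectPoints(c.reshape(-1,1,3),np.zeros(3),np.zeros(3),np.array(ci['camera_matrix']),np.array([ci['k1'],0,0,0,0.]))[0].reshape(P.shape[:-1]+(2,)).astype(np.float32)
if __name__=='__main__':
    f=np.load('w4.npz');im,w,T=f['im'],f['w'],f['T'];ci=optics.camera_info('wrist')
    yaw=np.radians(13.2);ex=np.array([np.cos(yaw),np.sin(yaw),0]);ey=np.array([-ex[1],ex[0],0]);O=np.array([.437,-.237,.046])
    a=np.arange(-.05,.04,.0005);b=np.arange(-.075,.075,.0005)
    P=O+a[None,:,None]*ex+b[:,None,None]*ey
    uv=proj(P,ci,T); g=cv2.remap(cv2.cvtColor(im,cv2.COLOR_RGB2GRAY),uv[...,0],uv[...,1],cv2.INTER_LINEAR)
    save('rect',cv2.resize(np.dstack([g[::-1]]*3),None,fx=3,fy=2,interpolation=cv2.INTER_NEAREST))
    for y in (-.045,-.035,-.025,.025,.035,.045):
        r=g[abs(b-y)<.003].mean(0).astype(int); print(y,' '.join(map(str,r[70:160:1])))
    # plate +y face in tool frame
    o=telemetry.get_obs();M=Rm(o['tcp_rot'])
    q=(w-o['ee_pos'])@M
    m=(abs(q[...,1])<.012)&(q[...,0]>.03)&(q[...,0]<.06)&(q[...,2]>-.045)&(q[...,2]<.07)
    p=q[m]; print('plate pts',len(p),np.percentile(p,[1,50,99],0).round(4))
    for z0 in np.arange(-.04,.06,.01):
        s=p[abs(p[:,2]-z0)<.005]
        if len(s)>5: print(round(z0,3),len(s),'y',np.percentile(s[:,1],[2,98]).round(4),'x',np.percentile(s[:,0],[10,50,90]).round(4))
E
python3 m.py
```

```text
-0.045 144 144 144 145 146 146 146 146 146 145 145 145 145 145 145 146 146 145 145 145 145 145 145 145 145 145 145 145 145 145 146 145 144 144 144 145 145 146 144 144 143 143 145 146 145 144 130 113 96 80 71 66 65 66 66 67 68 68 68 69 69 69 69 68 67 68 70 80 92 100 107 109 110 108 106 102 98 94 93 91 91 91 90 89 89 89 89 89 90 90
-0.035 146 147 148 147 146 146 146 147 147 147 147 147 147 147 147 147 146 146 146 146 146 146 146 146 146 146 147 146 146 146 146 146 146 147 147 147 147 147 147 146 146 147 147 147 147 140 129 111 92 78 68 64 64 65 66 67 66 66 66 66 65 64 66 68 79 93 102 107 106 101 96 92 90 89 89 90 90 89 89 89 89 89 89 89 89 90 90 90 89 89
-0.025 147 147 147 147 146 147 147 147 147 147 147 147 147 147 147 147 147 147 147 147 147 147 147 147 147 147 145 143 142 141 141 141 141 141 139 137 129 121 116 112 106 100 97 95 93 91 87 79 72 67 63 63 63 63 63 63 63 63 62 62 62 63 63 69 77 92 108 108 104 99 93 90 89 88 88 89 89 89 89 89 89 89 89 89 89 89 89 88 89 90
0.025 91 90 90 91 91 90 89 90 90 90 90 90 90 90 91 90 90 90 90 90 90 90 90 90 90 90 90 89 90 91 90 90 90 90 90 90 91 
[... 590 characters left out ...]
 60 59 59 58 59 58 58 59 59 59 59 59 59 61 64 73 83 86 89 90 90 90 89 89 90 90 90 89 90 90 89 90 90 90 90 90 90 90 91 91
plate pts 2424 [[ 0.0303 -0.0035 -0.0298]
 [ 0.0442  0.0004 -0.0281]
 [ 0.0499  0.0044  0.0445]]
-0.03 1769 y [-0.0033  0.0042] x [0.0323 0.0407 0.0485]
-0.02 166 y [-0.0036  0.0047] x [0.0453 0.0498 0.0499]
-0.01 121 y [-0.0035  0.0041] x [0.0494 0.0498 0.0499]
0.0 93 y [-0.0034  0.0039] x [0.0495 0.0497 0.0499]
0.01 82 y [-0.0035  0.004 ] x [0.0495 0.0497 0.0499]
0.02 69 y [-0.0036  0.0039] x [0.0493 0.0497 0.0498]
0.03 55 y [-0.0036  0.0037] x [0.0494 0.0497 0.0498]
0.04 47 y [-0.0038  0.0038] x [0.0493 0.0496 0.0498]
0.05 22 y [-0.0034  0.0032] x [0.0495 0.0496 0.0498]
```

View pics/rect.png

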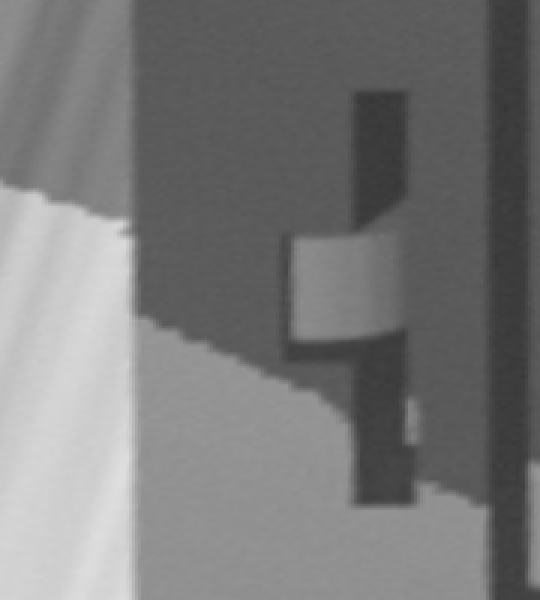

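```bash
python3 - <<'E'
from m import *
f=np.load('w4.npz');w,T=f['w'],f['T'];ci=optics.camera_info('wrist')
yaw=np.radians(13.2);ex=np.array([np.cos(yaw),np.sin(yaw),0]);ey=np.array([-ex[1],ex[0],0]);O=np.array([.437,-.237,.046])
q=np.stack([(w-O)@ex,(w-O)@ey,w[...,2]],-1)*1000
for y in (40,-30,-42,-60,0):
    P=O+y/1000*ey+np.arange(-.002,.030,.0012)[:,None]*ex
    uv=proj(P,ci,T)
    print('y',y); print(' '.join('%d:(%.1f,%.1f)'%(u,*q[int(round(v)),int(round(u))][[0,2]]) for u,v in uv))
# tote top plane, outer edges
z=w[...,2]; m=(abs(q[...,2]-46)<6)&(abs(q[...,1])<90)&(q[...,0]>-40)&(q[...,0]<5)
print('top z',np.median(q[m][:,2]))
for y in (60,40,0,-60):
    s=q[m&(abs(q[...,1]-y)<4)]; print(y,np.percentile(s[:,0],[0,1,5]).round(1), np.median(s[:,2]).round(2))
o=telemetry.get_obs()
E
```

```text
y 40
216:(-2.1,46.0) 217:(-1.0,46.4) 218:(1.0,46.2) 219:(2.0,46.6) 220:(3.3,47.4) 222:(4.4,48.0) 223:(5.0,46.6) 224:(6.9,46.2) 225:(8.4,48.4) 226:(8.4,43.9) 228:(7.7,36.7) 229:(8.6,36.4) 230:(8.7,27.7) 231:(8.5,22.5) 232:(8.4,17.2) 234:(8.2,11.2) 235:(8.0,5.4) 236:(18.7,45.4) 237:(19.8,45.8) 239:(20.9,46.4) 240:(21.7,45.5) 241:(22.9,46.6) 242:(25.1,47.5) 243:(25.8,46.3) 245:(27.0,47.3) 246:(27.9,46.5) 247:(28.8,46.0)
y -30
220:(-1.9,46.4) 222:(-0.5,47.6) 223:(0.2,46.6) 224:(1.2,46.2) 225:(3.5,47.1) 226:(4.4,46.6) 227:(5.5,46.5) 228:(6.4,46.1) 230:(7.4,46.1) 231:(8.4,45.8) 232:(nan,nan) 233:(8.6,33.0) 234:(8.5,27.8) 235:(8.6,23.4) 237:(8.2,16.7) 238:(8.3,12.0) 239:(8.2,6.6) 240:(9.0,4.7) 241:(20.1,46.7) 242:(21.3,47.6) 243:(22.2,46.6) 245:(23.2,46.5) 246:(24.0,45.4) 247:(25.1,45.6) 248:(27.6,47.8) 249:(28.4,46.6) 250:(29.8,48.3)
y -42
221:(-1.7,46.2) 222:(-0.5,46.5) 224:(0.4,46.2) 225:(1.5,46.1) 226:(2.7,46.9) 227:(3.6,46.0) 228:(5.6,45.8) 229:(6.8,46.5) 230:(7.9,46.7) 232:(8.5,44.6) 233:(8.2,39.0) 234:(8.1,34.0) 235:(8.2,29.5) 236:(8.4,20.6) 237:(9.1,18.8) 238:(10.1,18.5) 239:(11.5,1
[... 459 characters left out ...]
5,46.1) 244:(20.7,46.9) 245:(21.6,46.2) 246:(23.5,44.9) 247:(25.2,48.4) 248:(26.2,47.8) 249:(26.9,45.9) 251:(28.2,47.1) 252:(28.9,45.2)
y 0
218:(-3.5,40.1) 220:(-2.7,39.1) 221:(-2.2,37.3) 222:(-0.7,39.0) 223:(1.3,38.4) 224:(2.1,37.6) 225:(3.2,38.0) 227:(4.2,37.7) 228:(4.8,35.9) 229:(5.8,35.7) 230:(7.5,34.0) 231:(8.6,33.8) 232:(9.5,33.4) 234:(10.4,32.6) 235:(11.0,30.7) 236:(12.4,27.2) 237:(12.8,24.4) 238:(9.7,4.7) 240:(19.6,46.0) 241:(20.9,47.5) 242:(21.6,46.0) 243:(23.8,46.9) 244:(24.6,45.4) 245:(25.9,46.8) 247:(26.9,47.0) 248:(27.7,45.6) 249:(28.9,46.4)
top z 46.39532340661295
60 [-28.3 -28.  -26.8] 46.39
40 [-28.2 -28.1 -26.8] 46.46
0 [-28.5 -28.1 -27.3] 46.33
-60 [-28.5 -27.8 -26.6] 46.39
```

Slot mouth centre is at about (0.4503, -0.2339) with yaw 13.2°. The plate is centred in the hand, with its lower edge about 51 mm past the TCP.

```bash
python3 -c "
from h import *
go([.4503,-.2339,.115],[180,0,103.2])"
```

```text
t 5.4 shift [-0.0413 -0.0884  0.1845] rot [-0.0023 -0.001   0.0016] rows>= 5.0 F [ 0.4  0.2 -0.4] open 0.0067
```

```bash
python3 -m inch '[[-0.008,-0.018,0.01,-0.0023,-0.001,0.0016,1],[-0.02,-0.045,0.03,-0.0023,-0.001,0.0016,1],[-0.033,-0.07,0.05,-0.0023,-0.001,0.0016,1],[-0.041,-0.088,0.08,-0.0023,-0.001,0.0016,1],[-0.0413,-0.0884,0.11,-0.0023,-0.001,0.0016,1],[-0.0413,-0.0884,0.14,-0.0023,-0.001,0.0016,1],[-0.0413,-0.0884,0.165,-0.0023,-0.001,0.0016,1],[-0.0413,-0.0884,0.18,-0.0023,-0.001,0.0016,1],[-0.0413,-0.0884,0.1845,-0.0023,-0.001,0.0016,1],[-0.0413,-0.0884,0.1845,-0.0023,-0.001,0.0016,1],[-0.0413,-0.0884,0.1845,-0.0023,-0.001,0.0016,1]]'
python3 - <<'E'
from h import *
optics.camera('wrist')
im,d,ci,T=grab('wrist');save('w5',cv2.resize(im[60:360,190:450],None,fx=2,fy=2));w=cloud(d,ci,T);np.savez('w5',im=im,w=w,T=T)
o=telemetry.get_obs();print(o['ee_pos'],o['tcp_rot'],o['opening'],o['wrist_force'])
E
```

```text
time: 6.32
ee_pos: [0.451, -0.2349, 0.1167]
tcp_rot: [179.9, 0.1, 103.2]
wrist_force: [-0.8, -0.6, -1.3]
opening: 0.0069
[ 0.45149789 -0.2353009   0.11734812] [1.79836950e+02 1.32166219e-01 1.03145216e+02] 0.007096720059299848 [ 0.04760932 -0.22684879 -1.44163992]
```

View pics/w5.png

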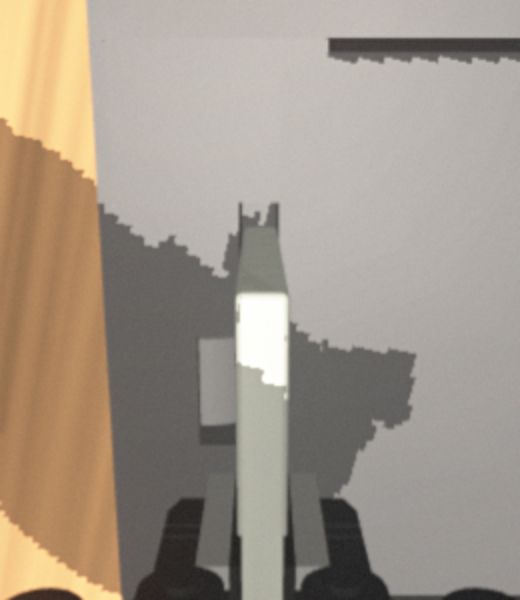

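```bash
python3 - <<'E'
from m import *
f=np.load('w5.npz');im,w,T=f['im'],f['w'],f['T'];ci=optics.camera_info('wrist')
# work in tool frame (camera mount); tool level
M=np.array(ci['mount']); K=np.array(ci['camera_matrix'])
obs=[]
def hit(u,v,z):
    n=cv2.undistortPoints(np.array([[[u,v]]],float),K,np.array([ci['k1'],0,0,0,0.])).ravel()
    d=M[:3,:3]@np.r_[n,1]; s=(z-M[2,3])/d[2]; return (M[:3,3]+s*d)[:2]*1000
g=cv2.cvtColor(im,cv2.COLOR_RGB2GRAY)
q=((w-T[:3,3])@T[:3,:3])@M[:3,:3].T+M[:3,3]   # tool frame
top=(abs(q[...,0]-.075)<.02)&(q[...,1]<-.015)&(q[...,1]>-.03); zt=np.nanmedian(q[...,2][top]); print('tote top tool z',zt)
pl=(abs(q[...,1])<.006)&(q[...,0]>.045)&(q[...,0]<.055)&(q[...,2]<zt-.004)
print('plate zmax',np.percentile(q[pl][:,2],[95,99,100]),'x',np.median(q[pl][:,0]))
for z0 in (-.02,0,.02,.035,.045):
    s=q[pl&(abs(q[...,2]-z0)<.005)]; print(z0,len(s),np.percentile(s[:,1],[2,98]).round(4) if len(s) else '')
np.set_printoptions(linewidth=250)
print(g[155:180,300:336])
print('slot end',hit(310,161.5,zt),hit(329,161.5,zt),'plate low corner',hit(311.5,173.5,.0515),hit(328,173.5,.0515))
E
```

```text
tote top tool z 0.07064077245496167
plate zmax [0.03723583 0.04733936 0.04950513] x 0.04952193018929803
-0.02 148 [-0.0035  0.0039]
0 99 [-0.0037  0.0038]
0.02 68 [-0.0038  0.0036]
0.035 50 [-0.0038  0.0036]
0.045 47 [-0.0041  0.0033]
[[188 188 187 189 189 187 190 189 189 191 187 188 189 189 189 187 188 189 189 187 188 188 189 189 190 190 189 189 189 187 187 187 188 187 190 188]
 [185 187 186 186 185 189 187 186 187 189 187 189 189 190 188 189 186 184 188 188 189 189 185 190 191 189 189 187 190 189 186 188 187 188 186 185]
 [188 188 189 188 184 186 189 190 189 187 187 188 187 188 188 189 191 187 188 188 189 188 189 186 191 188 189 188 189 188 186 186 189 189 188 186]
 [188 187 188 184 188 187 187 184 188 186 186 186 185 186 189 187 188 190 188 189 188 188 187 186 188 190 188 187 186 186 185 186 185 189 187 187]
 [187 187 188 187 187 187 187 185 186 189 187 188 190 190 190 187 190 190 188 189 187 187 188 188 188 189 188 188 190 186 186 186 186 187 186 187]
 [187 185 187 185 187 187 189 188 188 177 176 183 188 190 186 190 187 186 187 187 190 188 186 189 188 181 179 179 178 185 188 189 
[... 2240 characters left out ...]
167 159 179 185 137  90  75 101 124 128 127 128 128 128 130 133 131 132 132 132 126 132 130 130 108 146 178 186 185 186 185 185]
 [183 183 184 183 136 114 148 159 122  89  74 109 124 128 129 129 127 131 128 130 129 129 129 125 129 127 129 127 115 146 179 185 184 185 188 183]
 [184 183 183 181 131 103 105 109 105  84  78 110 123 130 127 129 131 128 131 129 127 130 126 128 129 128 127 128 122 148 181 184 187 187 183 182]
 [184 180 184 183 132 106 102 103 104  85  76 113 127 128 131 128 129 128 130 131 127 127 128 130 127 127 129 128 127 156 181 186 185 185 187 185]]
slot end [53.32062573 -5.2399868 ] [53.3207577   4.66358954] plate low corner [49.42477725 -4.04845346] [49.42508078  3.84702778]
```

The plate and slot agree in x within about 0.3 mm. In y the plate needs about +1.5 mm (tool x). I'll descend into the mouth gently.

```bash
python3 -m inch '[[0.0015,0,0.004,0,0,0,1],[0.0015,0,0.009,0,0,0,1],[0.0015,0,0.013,0,0,0,1],[0.0015,0,0.015,0,0,0,1],[0.0015,0,0.017,0,0,0,1],[0.0015,0,0.0185,0,0,0,1],[0.0015,0,0.020,0,0,0,1],[0.0015,0,0.0215,0,0,0,1],[0.0015,0,0.023,0,0,0,1],[0.0015,0,0.025,0,0,0,1],[0.0015,0,0.027,0,0,0,1],[0.0015,0,0.027,0,0,0,1]]'
```

```text
time: 7.42
ee_pos: [0.4504, -0.2337, 0.0884]
tcp_rot: [180.0, 0.0, 103.1]
wrist_force: [0.6, 0.4, -1.3]
opening: 0.0067
```

No contact force with the plate about 8 mm inside the slot. Next I'll press on past the catch.

```bash
python3 -m inch '[[0,0,0.002,0,0,0,1],[0,0,0.004,0,0,0,1],[0,0,0.0055,0,0,0,1],[0,0,0.007,0,0,0,1],[0,0,0.0085,0,0,0,1],[0,0,0.010,0,0,0,1],[0,0,0.0115,0,0,0,1],[0,0,0.013,0,0,0,1],[0,0,0.0145,0,0,0,1],[0,0,0.016,0,0,0,1],[0,0,0.0175,0,0,0,1],[0,0,0.019,0,0,0,1]]' 100
```

```text
time: 8.42
ee_pos: [0.4512, -0.2338, 0.0698]
tcp_rot: [179.9, 0.1, 103.1]
wrist_force: [6.0, 2.0, 2.7]
opening: 0.0064
```

```bash
python3 -m inch '[[0,0.0003,0.0015,0,0,0,1],[0,0.0006,0.003,0,0,0,1],[0,0.0008,0.0045,0,0,0,1],[0,0.0008,0.006,0,0,0,1],[0,0.0008,0.0075,0,0,0,1],[0,0.0008,0.009,0,0,0,1],[0,0.0008,0.010,0,0,0,1],[0,0.0008,0.011,0,0,0,1],[0,0.0008,0.012,0,0,0,1],[0,0.0008,0.0125,0,0,0,1]]'
```

```text
time: 9.25
ee_pos: [0.4515, -0.2336, 0.0572]
tcp_rot: [179.9, 0.0, 103.1]
wrist_force: [5.1, 1.0, 2.4]
opening: 0.0063
```

```bash
python3 -m inch '[[0,0,0.0005,0,0,0,1],[0,0,0.001,0,0,0,1],[0,0,0.0014,0,0,0,1],[0,0,0.0014,0,0,0,1]]';python3 -m inch '[[0,0,0.0004,0,0,0,1],[0,0,0.0008,0,0,0,1],[0,0,0.0008,0,0,0,1]]'
```

```text
time: 9.58
ee_pos: [0.4515, -0.2336, 0.0558]
tcp_rot: [179.9, 0.1, 103.1]
wrist_force: [4.8, 0.7, 1.6]
opening: 0.0062
time: 9.83
ee_pos: [0.4517, -0.2337, 0.0555]
tcp_rot: [179.9, 0.1, 103.1]
wrist_force: [4.0, 1.3, 4.8]
opening: 0.0059
```

```bash
python3 -m inch '[[0,0,0.0004,0,0,0,1],[0,0,0.0004,0,0,0,1]]';python3 -m inch '[[0,0,0.0004,0,0,0,1],[0,0,0.0004,0,0,0,1]]'; python3 -m inch '[[0,0,0.0004,0,0,0,1],[0,0,0.0004,0,0,0,1]]'
```

```text
time: 10.0
ee_pos: [0.4517, -0.2337, 0.0555]
tcp_rot: [179.9, 0.1, 103.1]
wrist_force: [3.6, 1.8, 9.9]
opening: 0.0062
time: 10.17
ee_pos: [0.4517, -0.2338, 0.0555]
tcp_rot: [179.9, 0.1, 103.1]
wrist_force: [1.6, 2.2, 11.8]
opening: 0.0065
time: 10.33
ee_pos: [0.4517, -0.2337, 0.0555]
tcp_rot: [179.9, 0.1, 103.1]
wrist_force: [0.4, 3.3, 15.9]
opening: 0.0061
```

The TCP stalls at z = 0.0555, exactly the predicted home height, while the force rises to 16 N. The plate is seated, so I'll release and retreat, then head for the +y sink.

```bash
python3 -m inch '[[0,0,0,0,0,0,0.9],[0,0,0,0,0,0,0.8],[0,0,0,0,0,0,0.7],[0,0,0,0,0,0,0.6],[0,0,0,0,0,0,0.5],[0,0,-0.02,0,0,0,0.5],[0,0,-0.05,0,0,0,0.5],[0,0,-0.08,0,0,0,0.4],[0,0,-0.11,0,0,0,0.3],[0,0,-0.14,0,0,0,0.2],[0,0,-0.14,0,0,0,0.2]]'
python3 - <<'E'
from h import *
optics.camera('wrist')
im,d,ci,T=grab('wrist');w=cloud(d,ci,T);np.savez('w6',im=im,w=w,T=T)
yaw=np.radians(13.2);ex=np.array([np.cos(yaw),np.sin(yaw),0]);ey=np.array([-ex[1],ex[0],0]);S=np.array([.4503,-.2339,0])
q=np.stack([(w-S)@ex,(w-S)@ey,w[...,2]],-1)*1000
m=(abs(q[...,0])<12)&(abs(q[...,1])<60)&(q[...,2]>60)&(q[...,2]<110)
print('plate',m.sum(),np.percentile(q[m],[1,50,99],0).round(1)); t=m&(q[...,2]>80); print(np.percentile(q[t],[1,50,99],0).round(1))
go([.5175,.2773,.12],[180,0,190.3-180]); go([.5175,.2773,.12],[180,0,190.3])
print(telemetry.get_obs()['q'].round(1))
E
```

```text
time: 11.25
ee_pos: [0.4526, -0.2344, 0.1998]
tcp_rot: [179.6, 0.3, 103.1]
wrist_force: [-0.1, -0.0, 0.7]
opening: 0.0684
plate 1794 [[ -2.4 -48.7  74.2]
 [  1.5   6.3  84.3]
 [  5.5  49.7  85.9]]
[[ -2.4 -48.8  82.4]
 [  1.5   5.5  84.3]
 [  5.5  49.2  85.9]]
t 11.35 shift [0.483  0.18   0.0742] rot [ 3.7000e-03 -3.0000e-04  1.6201e+00] rows>= 13.0 F [-0.   0.6 -0.2] open 0.0683
t 11.35 shift [0.483  0.18   0.0742] rot [ 3.0000e-04  3.7000e-03 -1.5215e+00] rows>= 12.5 F [-0.   0.6 -0.2] open 0.0683
[-27.4  -1.5  -0.6  90.7  -0.   49.5]
```

The plate is confirmed home: its top is at 84.3 mm (expected 84), it is pushed to the +x wall, and it is centred in y. Next is the +y sink, with tool yaw 190.3.

```bash
python3 -m inch '[[0.02,0.008,0,0,0,-0.12,0.3],[0.06,0.02,0,0,0,-0.24,0.3],[0.10,0.037,0,0,0,-0.36,0.3],[0.14,0.052,0,0,0,-0.48,0.3],[0.18,0.067,0,0,0,-0.6,0.3],[0.22,0.082,0,0,0,-0.72,0.3],[0.26,0.097,0,0,0,-0.84,0.3],[0.30,0.112,0,0,0,-0.96,0.3],[0.34,0.127,0,0,0,-1.08,0.3],[0.38,0.142,0.01,0,0,-1.2,0.3],[0.42,0.157,0.02,0,0,-1.32,0.3],[0.46,0.172,0.03,0,0,-1.44,0.3]]'; python3 -c "
from h import *
go([.5175,.2773,.06],[180,0,190.3])"
```

```text
time: 12.35
ee_pos: [0.5118, 0.2412, 0.1651]
tcp_rot: [-179.9, -0.0, -174.0]
wrist_force: [-0.2, -0.7, -0.0]
opening: 0.0598
t 12.35 shift [-0.0095  0.0355  0.1051] rot [-0.0016 -0.0004 -0.0753] rows>= 2.7 F [-0.2 -0.7 -0. ] open 0.0598
```

```bash
python3 -m inch '[[-0.005,0.024,0.03,0,0,-0.075,0.3],[-0.005,0.024,0.06,0,0,-0.075,0.3],[-0.005,0.024,0.08,0,0,-0.075,0.3],[-0.005,0.024,0.09,0,0,-0.075,0.3],[-0.005,0.024,0.09,0,0,-0.075,0.3],[-0.005,0.024,0.09,0,0,-0.075,0.3]]'; python3 - <<'E'
from h import *
optics.camera('wrist');im,d,ci,T=grab('wrist');w=cloud(d,ci,T);save('w7',im)
m=(w[...,2]>.024)&(w[...,2]<.036)&(abs(w[...,0]-.5175)<.035)&(abs(w[...,1]-.2773)<.032)&(im.astype(int).sum(-1)>350)
r=cv2.minAreaRect(w[m][:,:2].astype(np.float32)); print(m.sum(),np.round(r[0],4),np.round(r[1],4),r[2],np.median(w[m][:,2]))
go([.5175,.2773,.007],[180,0,190.3])
E
```

```text
time: 12.85
ee_pos: [0.515, 0.2632, 0.0769]
tcp_rot: [-179.9, 0.0, -170.1]
wrist_force: [0.3, -0.0, -0.5]
opening: 0.0597
3127 [0.518  0.2775] [0.0507 0.0361] 10.255547523498535 0.031209903922876786
t 12.95 shift [-0.0036  0.0133  0.0716] rot [-0.0003  0.0032 -0.0071] rows>= 1.7 F [-0.3  0.1  0. ] open 0.0597
```

View pics/w7.png

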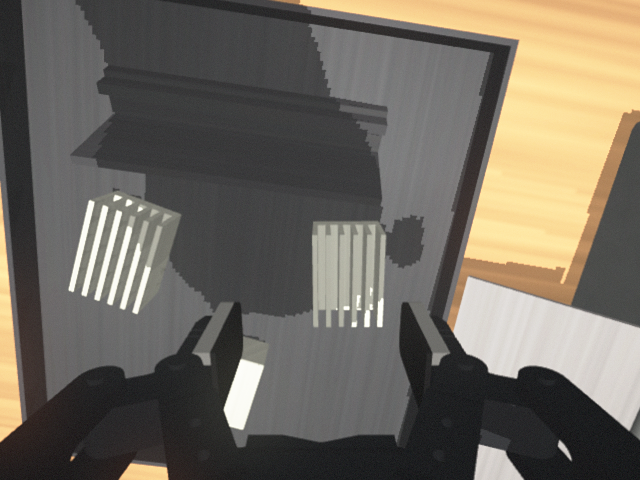

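The target sink is at columns 312 to 386, to the right of the jaw centre at 320. That matches the computed +13 mm, and the scrap at (245,385) is clear of the finger's path. Now I'll shift, descend and grip.

```bash
python3 -m inch '[[-0.002,0.008,0,0,0,-0.007,0.3],[-0.004,0.0135,0.01,0,0,-0.007,0.3],[-0.004,0.0135,0.03,0,0,-0.007,0.3],[-0.004,0.0135,0.05,0,0,-0.007,0.3],[-0.004,0.0135,0.064,0,0,-0.007,0.3],[-0.004,0.0135,0.07,0,0,-0.007,0.3],[-0.004,0.0135,0.07,0,0,-0.007,0.45],[-0.004,0.0135,0.07,0,0,-0.007,0.52],[-0.004,0.0135,0.07,0,0,-0.007,0.58],[-0.004,0.0135,0.07,0,0,-0.007,0.7],[-0.004,0.0135,0.07,0,0,-0.007,0.8],[-0.004,0.0135,0.07,0,0,-0.007,0.8]]' 40; python3 -m inch '[[0,0,-0.003,0,0,0,0.8],[0,0,-0.015,0,0,0,0.8],[0,0,-0.04,0,0,0,0.8],[0,0,-0.07,0,0,0,0.8],[0,0,-0.10,0,0,0,0.8],[0,0,-0.12,0,0,0,0.8],[0,0,-0.12,0,0,0,0.8],[0,0,-0.12,0,0,0,0.8]]'
python3 -c "
from h import *
o=telemetry.get_obs();print(o['q'].round(1))
yaw=np.radians(13.2);ex=np.array([np.cos(yaw),np.sin(yaw)]);ey=np.array([-ex[1],ex[0]]);B=np.array([.4503,-.2339])
print('bay', B+ex*.1)
for s in (.035,-.035): print(B+ex*.115+ey*s)
go([.55,-.17,.13],[180,0,193.2])"
```

```text
time: 13.95
ee_pos: [0.5177, 0.278, 0.0083]
tcp_rot: [-180.0, 0.2, -169.7]
wrist_force: [-0.4, -0.4, 5.3]
opening: 0.0353
time: 14.62
ee_pos: [0.5174, 0.278, 0.1289]
tcp_rot: [-180.0, 0.2, -169.7]
wrist_force: [0.2, 0.3, -1.9]
opening: 0.035
[28.3  9.   3.2 84.  -0.1 18. ]
bay [ 0.54765789 -0.21106491]
[ 0.55426929 -0.17356439]
[ 0.57025385 -0.24171491]
t 14.62 shift [ 0.0482 -0.4465 -0.0012] rot [-0.0002  0.0039 -0.0501] rows>= 10.8 F [ 0.2  0.3 -1.9] open 0.035
```

The sink is gripped (opening 35 mm) and lifted. Carrying it to the bay at tote y = +36 mm.

```bash
python3 -m inch '[[0.001,-0.01,0,0,0,-0.01,0.8],[0.003,-0.035,0,0,0,-0.05,0.8],[0.006,-0.07,0,0,0,-0.05,0.8],[0.01,-0.11,0,0,0,-0.05,0.8],[0.014,-0.15,0,0,0,-0.05,0.8],[0.018,-0.19,0,0,0,-0.05,0.8],[0.022,-0.23,0,0,0,-0.05,0.8],[0.026,-0.27,0,0,0,-0.05,0.8],[0.03,-0.31,0,0,0,-0.05,0.8],[0.034,-0.35,0,0,0,-0.05,0.8],[0.037,-0.385,0,0,0,-0.05,0.8],[0.039,-0.41,0,0,0,-0.05,0.8]]' >/dev/null;  python3 -m inch '[[0.002,-0.02,0,0,0,0,0.8],[0.0025,-0.035,0,0,0,0,0.8],[0.0025,-0.04,0,0,0,0,0.8],[0.0025,-0.04,0,0,0,0,0.8],[0.0025,-0.04,0,0,0,0,0.8]]';python3 -c "
from h import *
go([.557,-.172,.0105],[180,0,193.2])"
```

```text
time: 16.03
ee_pos: [0.5584, -0.1714, 0.1269]
tcp_rot: [-180.0, 0.0, -166.8]
wrist_force: [0.1, 1.1, -1.4]
opening: 0.0352
t 16.03 shift [ 0.0016 -0.0002  0.1164] rot [-0.0002  0.0005  0.0002] rows>= 2.8 F [ 0.1  1.1 -1.4] open 0.0352
```

```bash
python3 -m inch '[[0.001,0,0.02,0,0,0,0.8],[0.001,0,0.05,0,0,0,0.8],[0.001,0,0.08,0,0,0,0.8],[0.001,0,0.10,0,0,0,0.8],[0.001,0,0.108,0,0,0,0.8],[0.001,0,0.113,0,0,0,0.8],[0.001,0,0.115,0,0,0,0.8],[0.001,0,0.116,0,0,0,0.8],[0.001,0,0.1168,0,0,0,0.8],[0.001,0,0.1168,0,0,0,0.8]]'; python3 -m inch '[[0,0,0.0007,0,0,0,0.8],[0,0,0.0007,0,0,0,0.8]]'; python3 -m inch '[[0,0,0.0007,0,0,0,0.8],[0,0,0.0007,0,0,0,0.8]]'
```

```text
time: 16.87
ee_pos: [0.5585, -0.1726, 0.0118]
tcp_rot: [-179.9, 0.2, -166.8]
wrist_force: [0.3, -0.4, -0.6]
opening: 0.0351
time: 17.03
ee_pos: [0.5581, -0.1727, 0.0104]
tcp_rot: [-179.9, 0.1, -166.8]
wrist_force: [-0.2, 0.4, -0.7]
opening: 0.0351
time: 17.2
ee_pos: [0.558, -0.1726, 0.0094]
tcp_rot: [-179.9, 0.1, -166.8]
wrist_force: [0.4, -0.5, -1.0]
opening: 0.0348
```

```bash
python3 -m inch '[[0,0,0.0006,0,0,0,0.8],[0,0,0.0006,0,0,0,0.8]]'; python3 -m inch '[[0,0,0.0006,0,0,0,0.8],[0,0,0.0006,0,0,0,0.8]]'; python3 -m inch '[[0,0,0.0003,0,0,0,0.8],[0,0,0.0003,0,0,0,0.8]]'
```

```text
time: 17.37
ee_pos: [0.558, -0.1726, 0.0094]
tcp_rot: [-179.9, 0.1, -166.8]
wrist_force: [-1.6, 0.4, 4.5]
opening: 0.0353
time: 17.53
ee_pos: [0.558, -0.1726, 0.0093]
tcp_rot: [-179.9, 0.1, -166.8]
wrist_force: [-4.2, 1.1, 9.3]
opening: 0.0351
time: 17.7
ee_pos: [0.558, -0.1726, 0.0093]
tcp_rot: [-179.9, 0.1, -166.8]
wrist_force: [-5.6, 1.6, 12.4]
opening: 0.0354
```

The sink is on the floor (12 N contact). I'll release it, lift, and go back over the tray for the second.

```bash
python3 -m inch '[[0,0,-0.0008,0,0,0,0.58],[0,0,-0.0008,0,0,0,0.54],[0,0,-0.0008,0,0,0,0.5],[0,0,-0.0008,0,0,0,0.42],[0,0,-0.0008,0,0,0,0.38],[0,0,-0.02,0,0,0,0.38],[0,0,-0.05,0,0,0,0.38],[0,0,-0.08,0,0,0,0.3],[0,0,-0.11,0,0,0,0.3],[0,0,-0.13,0,0,0,0.3],[0,0,-0.13,0,0,0,0.3],[0,0,-0.13,0,0,0,0.3]]'; python3 -c "
from h import *
go([.5256,.16,.08],[180,0,168.25])"
```

```text
time: 18.7
ee_pos: [0.5583, -0.1726, 0.1388]
tcp_rot: [-179.9, 0.2, -166.8]
wrist_force: [-0.2, -0.7, -0.3]
opening: 0.0596
t 18.7 shift [-0.0439  0.3314  0.0583] rot [-0.0014  0.0036  0.4354] rows>= 8.1 F [-0.2 -0.7 -0.3] open 0.0596
```

```bash
python3 -m inch '[[-0.005,0.035,0,0,0,0.05,0.3],[-0.01,0.07,0,0,0,0.1,0.3],[-0.015,0.11,0,0,0,0.15,0.3],[-0.02,0.15,0,0,0,0.2,0.3],[-0.025,0.19,0,0,0,0.26,0.3],[-0.03,0.23,0,0,0,0.32,0.3],[-0.036,0.27,0.01,0,0,0.38,0.3],[-0.04,0.305,0.03,0,0,0.4354,0.3],[-0.0439,0.325,0.05,0,0,0.4354,0.3],[-0.0439,0.3314,0.058,0,0,0.4354,0.3],[-0.0439,0.3314,0.058,0,0,0.4354,0.3],[-0.0439,0.3314,0.058,0,0,0.4354,0.3]]'; python3 - <<'E'
from h import *
optics.camera('wrist');im,d,ci,T=grab('wrist');w=cloud(d,ci,T);save('w8',im)
m=(w[...,2]>.024)&(w[...,2]<.036)&(abs(w[...,0]-.5256)<.035)&(abs(w[...,1]-.16)<.032)&(im.astype(int).sum(-1)>350)
r=cv2.minAreaRect(w[m][:,:2].astype(np.float32)); print(m.sum(),np.round(r[0],4),np.round(r[1],4),r[2],np.median(w[m][:,2]))
go([.5256,.16,.007],[180,0,168.25])
E
```

```text
time: 19.7
ee_pos: [0.5242, 0.1596, 0.0786]
tcp_rot: [-179.9, -0.0, 168.3]
wrist_force: [-1.0, -0.7, 0.4]
opening: 0.0594
3155 [0.526  0.1603] [0.0361 0.0508] 78.41850280761719 0.03119439824924647
t 19.8 shift [0.0001 0.0009 0.0732] rot [-0.0002  0.0023 -0.0011] rows>= 1.8 F [ 0.3 -0.3  1.1] open 0.06
```

View pics/w8.png

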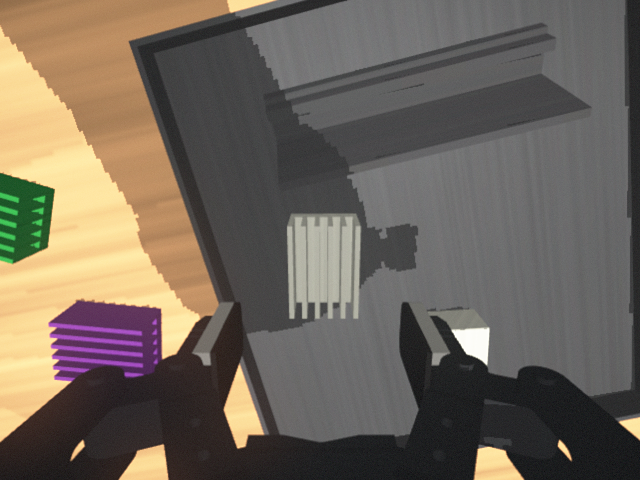

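The silver sink is at columns 288 to 360, between the fingers. The scrap is at (460,330) and the tray wall is clear. Descending to grip.

```bash
python3 -m inch '[[0,0.001,0.02,0,0,0,0.3],[0,0.001,0.045,0,0,0,0.3],[0,0.001,0.063,0,0,0,0.3],[0,0.001,0.07,0,0,0,0.3],[0,0.001,0.0725,0,0,0,0.3],[0,0.001,0.0725,0,0,0,0.45],[0,0.001,0.0725,0,0,0,0.52],[0,0.001,0.0725,0,0,0,0.58],[0,0.001,0.0725,0,0,0,0.7],[0,0.001,0.0725,0,0,0,0.8],[0,0.001,0.0725,0,0,0,0.8],[0,0.001,0.0725,0,0,0,0.8]]' 40; python3 -m inch '[[0,0,-0.003,0,0,0,0.8],[0,0,-0.015,0,0,0,0.8],[0,0,-0.04,0,0,0,0.8],[0,0,-0.07,0,0,0,0.8],[0,0,-0.10,0,0,0,0.8],[0,0,-0.12,0,0,0,0.8],[0,0,-0.12,0,0,0,0.8],[0,0,-0.12,0,0,0,0.8]]'
python3 -c "
from h import *
go([.5734,-.242,.128],[180,0,193.2])"
```

```text
time: 20.8
ee_pos: [0.5261, 0.1612, 0.0087]
tcp_rot: [180.0, 0.2, 168.2]
wrist_force: [-0.7, -2.3, 6.0]
opening: 0.0353
time: 21.47
ee_pos: [0.5257, 0.1616, 0.1289]
tcp_rot: [179.9, 0.2, 168.3]
wrist_force: [-0.1, 0.6, -2.0]
opening: 0.0354
t 21.47 shift [-0.1289 -0.3854  0.001 ] rot [ 3.000e-04  4.300e-03 -4.353e-01] rows>= 9.7 F [-0.1  0.6 -2. ] open 0.0354
```

```bash
python3 -m inch '[[-0.003,-0.01,0,0,0,-0.03,0.8],[-0.012,-0.035,0,0,0,-0.07,0.8],[-0.024,-0.07,0,0,0,-0.11,0.8],[-0.036,-0.108,0,0,0,-0.15,0.8],[-0.049,-0.146,0,0,0,-0.19,0.8],[-0.062,-0.184,0,0,0,-0.23,0.8],[-0.074,-0.222,0,0,0,-0.27,0.8],[-0.087,-0.26,0,0,0,-0.31,0.8],[-0.1,-0.298,0,0,0,-0.35,0.8],[-0.112,-0.334,0,0,0,-0.39,0.8],[-0.122,-0.363,0,0,0,-0.42,0.8],[-0.127,-0.38,0,0,0,-0.435,0.8]]' >/dev/null; python3 -m inch '[[0,-0.003,0,0,0,0,0.8],[0,-0.003,0,0,0,0,0.8],[0,-0.003,0,0,0,0,0.8]]'; python3 -c "
from h import *
go([.5734,-.242,.0105],[180,0,193.2])"
```

```text
time: 22.72
ee_pos: [0.5722, -0.2388, 0.1264]
tcp_rot: [180.0, 0.0, -166.9]
wrist_force: [0.0, 0.8, -0.3]
opening: 0.0353
t 22.72 shift [-0.0005 -0.0034  0.1159] rot [ 0.0003  0.     -0.0009] rows>= 2.8 F [ 0.   0.8 -0.3] open 0.0353
```

```bash
python3 -m inch '[[0,-0.003,0.02,0,0,0,0.8],[0,-0.003,0.05,0,0,0,0.8],[0,-0.003,0.08,0,0,0,0.8],[0,-0.003,0.10,0,0,0,0.8],[0,-0.003,0.108,0,0,0,0.8],[0,-0.003,0.113,0,0,0,0.8],[0,-0.003,0.115,0,0,0,0.8],[0,-0.003,0.1165,0,0,0,0.8],[0,-0.003,0.1165,0,0,0,0.8],[0,-0.003,0.1165,0,0,0,0.8]]'; python3 -m inch '[[0,0,0.0007,0,0,0,0.8],[0,0,0.0007,0,0,0,0.8]]'; python3 -m inch '[[0,0,0.0006,0,0,0,0.8],[0,0,0.0006,0,0,0,0.8]]'; python3 -m inch '[[0,0,0.0006,0,0,0,0.8],[0,0,0.0006,0,0,0,0.8]]'
```

```text
time: 23.55
ee_pos: [0.5741, -0.2428, 0.0121]
tcp_rot: [-179.9, 0.2, -166.8]
wrist_force: [0.5, -0.7, -1.2]
opening: 0.0351
time: 23.72
ee_pos: [0.5737, -0.2428, 0.0106]
tcp_rot: [-179.9, 0.1, -166.8]
wrist_force: [-0.6, -0.1, -1.0]
opening: 0.0351
time: 23.88
ee_pos: [0.5736, -0.2427, 0.0098]
tcp_rot: [-179.9, 0.1, -166.8]
wrist_force: [-0.9, -1.1, 0.3]
opening: 0.0355
time: 24.05
ee_pos: [0.5736, -0.2427, 0.0098]
tcp_rot: [-179.9, 0.1, -166.8]
wrist_force: [-2.0, -0.4, 5.4]
opening: 0.0355
```

Contact with the bay floor is made. I'll release, retreat and verify.

```bash
python3 -m inch '[[0,0,0,0,0,0,0.58],[0,0,0,0,0,0,0.54],[0,0,0,0,0,0,0.5],[0,0,0,0,0,0,0.42],[0,0,0,0,0,0,0.38],[0,0,-0.02,0,0,0,0.38],[0,0,-0.05,0,0,0,0.38],[0,0,-0.08,0,0,0,0.3],[0,0,-0.11,0,0,0,0.3],[0,0,-0.14,0,0,0,0.3],[0,0,-0.17,0,0,0,0.3],[0,0,-0.2,0,0,0,0.3]]'; python3 -m inch '[[-0.04,0,-0.02,0,0,0,0.3],[-0.08,0,-0.02,0,0,0,0.3],[-0.08,0.0,-0.02,0,0,0,0.3],[-0.08,0,-0.02,0,0,0,0.3]]'; python3 - <<'E'
from h import *
optics.camera('wrist');im,d,ci,T=grab('wrist');w=cloud(d,ci,T);save('w9',im)
yaw=np.radians(13.2);ex=np.array([np.cos(yaw),np.sin(yaw),0]);ey=np.array([-ex[1],ex[0],0]);S=np.array([.4503,-.2339,0])+ex*.118
q=np.stack([(w-S)@ex,(w-S)@ey,w[...,2]],-1)*1000
for s in (36,-36):
    m=(abs(q[...,0])<40)&(abs(q[...,1]-s)<28)&(q[...,2]>25)&(q[...,2]<45)
    if m.sum()>20:
        r=cv2.minAreaRect(q[m][:,:2].astype(np.float32)); t=q[m&(q[...,2]>29)]; A=np.c_[t[:,:2],np.ones(len(t))]; c=np.linalg.lstsq(A,t[:,2],rcond=None)[0]
        print(s,m.sum(),np.round(r,1) if 0 else r,'top z',np.percentile(t[:,2],[10,50,90]).round(1),'slope',c[:2].round(3))
print(telemetry.get_obs()['ee_pos'])
E
```

```text
time: 25.05
ee_pos: [0.5729, -0.2424, 0.2103]
tcp_rot: [-179.9, 0.1, -166.8]
wrist_force: [-0.0, -0.6, 0.2]
opening: 0.0595
time: 25.38
ee_pos: [0.6528, -0.2235, 0.2259]
tcp_rot: [179.9, -0.1, -166.7]
wrist_force: [-0.6, 0.2, -0.8]
opening: 0.0602
36 1962 ((1.1762943267822266, 34.897544860839844), (49.5907096862793, 36.85919952392578), 0.05526646599173546) top z [30.6 32.3 33.3] slope [ 0.003 -0.   ]
-36 1345 ((0.06779289245605469, -37.11463165283203), (49.9444465637207, 35.816078186035156), 0.4571407735347748) top z [31.4 32.4 33.3] slope [-0.    -0.001]
[ 0.65063647 -0.22415133  0.22821553]
```

View pics/w9.png

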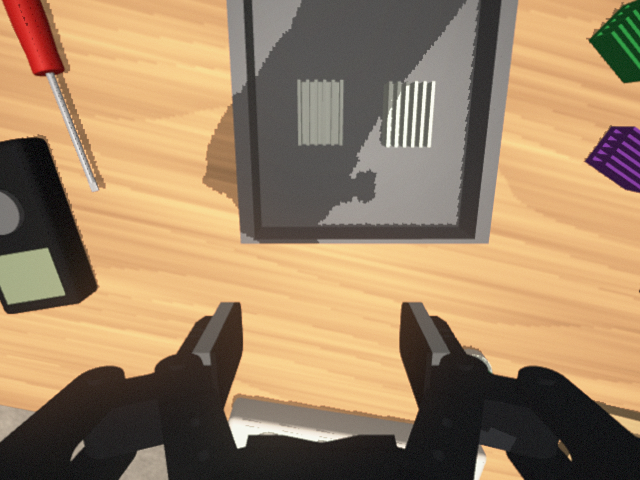

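Both sinks are flat in the bay, side by side at (320,113) and (409,114), with tops at 32.3 mm (expected 32). One last numeric check of the plate and scrap from the top camera, then I'll hand in.

```bash
python3 - <<'E'
from h import *
im,d,ci,T=grab('top');w=cloud(d,ci,T)
f=np.load('top.npz')['w']
for n,ww in (('before',f),('after',w)):
    m=(ww[...,2]>.018)&(ww[...,2]<.036)&(abs(ww[...,0]-.596)<.035)&(abs(ww[...,1]-.2216)<.035)
    print('scrap',n,m.sum(),np.median(ww[m],0).round(4))
S=np.array([.4503,-.2339,0]);a=np.radians(13.2);ex=np.array([np.cos(a),np.sin(a),0]);ey=np.array([-ex[1],ex[0],0])
q=np.stack([(w-S)@ex,(w-S)@ey,w[...,2]],-1)*1000
m=(abs(q[...,0])<15)&(abs(q[...,1])<65)&(q[...,2]>60)&(q[...,2]<120)
print('plate',m.sum(),np.percentile(q[m],[3,50,97],0).round(1) if m.sum() else '')
o=telemetry.get_obs();print(o['time'],o['wrist_force']); order.job_done()
E
```

```text
scrap before 300 [0.5941 0.2192 0.0269]
scrap after 296 [0.5944 0.2197 0.0269]
plate 0 
25.5333 [ 0.21847224 -0.29389236  0.27858782]
the job is handed in; nothing more can be done
```

I put the plate in the slot and both heat sinks in the tote's bay, then handed the job in at about 25.5 s of the 72 s. No verdict was reported.

- **Plate:** I pressed it past the catch until the tool stopped at the height I had predicted for fully home, with about 16 N on the wrist. A look after release showed its top edge at 84.3 mm (84 expected), centred in y and against the +x wall (1.5 mm off the slot centre).
- **Heat sinks:** Both are flat, fins up and side by side at about (1, 35) and (0, -37) mm in the bay frame. Their tops are at 32.3 mm (32 expected) and level.
- **Scrap:** It is still in the tray, within 1 mm of where it started. I did not measure whether the other bench items had moved.
- **Check that failed:** The last top-camera check found no plate points, most likely because the arm was over the slot. The plate's state therefore rests on the look after release, and I did not recheck it at the end.

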